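# Stop the label printer, try its cover, free the catch if it holds, and keep the cover up

## Task

The label printer on the packing bench needs a new roll: first push the button on its stop box fully down and let it come up again. Then, before touching the catch, tug the cover up by its bar to learn whether the catch holds it; if it does, let the cover down, slide the catch open (never force the cover against it) and raise the cover. Finish while still holding the cover raised by more than 45 degrees (about 55 is good), without knocking over or shifting anything else on the bench.

Things in the scene. Friction and masses are not known exactly. Their poses are not given: they have to be found in the camera images.
- printer: White label printer, fixed, 290 mm deep, 280 wide. Origin on the bench, 165 mm behind its front face, mid-width; x points to its back (away from the robot, yaw up to 0.3 rad), y to its left. Front deck 80 mm above the bench, 85 mm deep; behind it a grey cover, top at 136 mm, front wall at x -80 mm; from that wall a hood over the catch's tongue juts to x -108 (y -52 to 14, top at 122 mm).
- cover_bar (a point): Middle of the cover's grip bar: round steel, 10 mm thick, along the printer's y, 110 mm between its end posts, 34 mm above the cover's top (170 mm above the bench when shut), 145 mm in front of the hinge line and 40 mm above it. Free fore and aft: pinch it from above with the fingers fore and aft. It moves with the cover and turns in the grip as the cover rises.
- cover_hinge (a point): Middle of the cover's hinge line, along the printer's y, 130 mm above the bench. The cover swings up about it.
- cover (a joint): Angle of the cover in rad: 0 shut, 1.2 (69 degrees) at most. It falls shut unless held. Free, it takes 2 to 4 N at the bar to lift; if the catch holds it, it rises only about 4 mm at the bar (0.03 rad) and then stops hard; more than 45 N on the catch counts as forcing it.
- catch_knob (a point): On the axis of the catch's black upright round knob, 16 mm across, on the right part (printer -y) of the front deck; the point is 36 mm above the deck, the knob's top 11 mm higher. It stands 48 mm in front of the cover's front wall, free to its left and right, and slides along the printer's y.
- catch (a joint): Position of the catch in m, 0 to 0.026; grows to open, as the knob slides to the printer's right (-y). It stays where left (3 N to slide). At 0.026 its tongue is always clear of the cover; it clears it somewhere between 0.006 and 0.020, which differs from machine to machine and is hidden under the hood: only a tug on the cover tells.
- stop_button_top (a point): Centre of the top of the grey round push button, 32 mm across, in a black collar on top of a grey box 90 x 90 x 50 mm fixed on the bench left or right of the printer. The top is about 72 mm above the bench.
- stop_button (a joint): How far the button is down in m: 0 up, 0.006 fully down (5 N); it springs back.
- bottle_a: Amber dropper bottle with white cap, 34 mm across, 100 mm tall, standing on the left part of the printer's front deck; leave it alone. Origin under its centre.
- bottle_b: Same kind of dropper bottle, standing on the bench; leave it alone. Origin under its centre.
- bottle_c: Same kind of dropper bottle, standing on the bench; leave it alone. Origin under its centre.
- pack_a: White and pale green product pack, 45 x 45 x 110 mm, standing on the bench; leave it alone. Origin under its centre.
- pack_b: Same kind of product pack, standing on the bench; leave it alone. Origin under its centre.
- tape_roll: Roll of brown tape lying flat, 90 mm across, 45 mm high, origin under its centre; leave it alone.
- dispenser: Black tape dispenser with a roll, 150 x 70 x 90 mm, on the other side of the printer from the stop box; leave it alone. Origin under its centre.
Things that resemble listed ones, but are neither listed nor needed, are in the scene too. What is shaped like the part that bears stop_button_top but blue, pink or yellow is not meant.

How it is judged:
On the way, in this order (a step that is already met when the one before it is completed fails the run):
1. the stop button is pushed fully down (value of joint stop_button above 0.005 m), for 0.05 s.
2. the stop button has come up again (value of joint stop_button below 0.0015 m), for 0.1 s.
3. the cover is tugged up (by 0.008 rad or more, over a millimetre) with the catch still where it was (value of joint cover between 0.008 and 0.7 rad and distance of catch_knob from where it was at the start of the episode below 0.003 m), for 0.05 s.
At the end, for the whole second after the job is handed in: The cover is up by more than 45 degrees (0.785 rad), still (under 0.05 rad/s) and held by the robot's fingers (more than 0.5 N between them), and the stop button is up (value of joint cover above 0.785 rad and velocity of joint cover between -0.05 and 0.05 rad/s and contact force between the fingers and cover above 0.5 N and value of joint stop_button below 0.0015 m); the arm keeps its last pose, push and grip.
It fails at once if the cover is forced against the catch (more than 45 N between them) (contact force between catch and cover above 45 N).
It fails at once if something else on the bench is shifted by more than 25 mm or tipped (distance of any of bottle_a, bottle_b, bottle_c, pack_a, pack_b, tape_roll, dispenser from where it was at the start of the episode above 0.025 m or angle between any of bottle_a, bottle_b, bottle_c, pack_a, pack_b, tape_roll, dispenser's own z axis and vertical above 0.5 rad).
It also fails if it takes over 72 s, if anything falls off the work surface, if the arm or the gripper's body presses on something with over 40 N, if the wrist force passes 120 N, or if a joint passes its speed limit or range.

## Robot

A 6-joint arm with a two-finger parallel gripper is mounted at the origin on the work surface. World frame = base frame: x ahead of the robot, y to its left, z up, the work surface at z = 0. Lengths are in m, angles in rad, forces in N, time in s.
With the tool pointing down it reaches from about 0.35 to 0.85 m from the base axis. Payload 8.1 kg.
Tool frame: the origin (TCP) lies on the centre line of the jaws, within the pads' length; the fingertips stand 14 mm ahead of it and the grasp point (between the pads) lies 5 mm behind it; z points along the fingers, y is the line along which they close (so a half turn about z gives the same grasp; the last joint's range is limited). The gripper opens to 85 mm and grips with 20 to 120 N. Pads are 22 mm wide; open, the fingers measure 114 mm over their backs; the gripper's body (76 mm by 85 mm) begins 54 mm behind the grasp point. The pads swing forward as they close: fully open they stand 13 mm farther back than shut.
Start: joints at [-1.352, 0.13, 1.488, -0, 1.523, -0.085], TCP at [0.18, -0.573, 0.214] pointing down, gripper open.
Joint ranges: [-2.96, 2.96], [-0.89, 2.26], [0.02, 2.5], [-1.34, 4.48], [0, 2.73], [-2.66, 2.66]. Speed limits (rad/s): [2.39, 2.39, 2.79, 3.14, 3.14, 3.14].

## Interface

Orientations are given as a unit quaternion [w, x, y, z].
In Python, from plant import * gives the robot as it stands.
- The arm moves only by the tool step_arm, never from a script. Its argument "series" is a list of rows, each an object with "travel": the shift along the tool's x, y, z in mm, a list of three; "twist": the turn, a rotation vector about the tool's x, y, z in rad, a list of three; "fingers": the finger opening in mm, from 0 to 85.4. A call has 1 to 10 rows; each row shifts and turns the commanded pose from where the row before left it, along the tool's axes as they then stand; what a row does not reach is not made up. A row lasts 1/10 s, in which the tool goes at most 50 mm and 8.59 degrees, less where a joint would pass 70% of its speed; a pose out of reach is approached as far as the arm can. A call is refused whole if a number of a shift passes 50 or a number of a turn 0.15, either way. A call with a gripper value outside its range is refused whole. The fingers move at their own pace and stop on an object; "squeeze" is the grip in N (left out, the last holds). Time passes only in rows, so rows that do not move let the fingers close. It gives the time, the measured TCP pose, the force, the opening and the grip force at its end, in the units of the state.
- state(): the state, without advancing time (a new reading comes with each control period).
- capture(name): name is "scene" or "top" or "wrist"; returns the picture (420x560x3 uint8, blue, green, red); there is no depth.
- camera_model(name): a dict with "K" (3x3 intrinsics, pixels), "R" (3x3) and "t" (3): a world point X has camera coordinates R X + t. Camera axes: x right, y down, z forward; pixel columns grow to the right and rows downward; lengths in m; the calibration is good to about 2 mm. A picture is of the moment at which its call begins: read the wrist's pose just before it. camera_model takes no time and is no camera call; for the wrist camera it gives the pose at the moment of the call.
- close_job(): hands the job in; it is judged then, once.
Trained networks look in the newest picture that a camera, given by its name, has taken for a name from the list of things; names that differ only in an ending like _2 or _b are one class to them, and where a whole thing is asked for, a point or a joint stands for the part that bears it (a point fixed in the world has none). Each returns a list of dicts, best first, with "conf" (0 to 1); they miss things now and then, are a little off and sometimes report something else, mostly with a low value. They report only what shows in the picture. A call takes as long as a camera call. They do not tell look-alikes from the thing itself.
- silhouettes(camera, name): "region" (420x560 bool, what is visible of it) and "extent" ([left, top, width, height] in pixels, round what is visible of it).
The state is a dict: "clock": time; "qpos": joint angles; "dq": joint speeds; "tau": joint torques, N m; "ee_pos": TCP position; "orientation": TCP orientation; "force": force on the tool from outside, world axes, zero at the start; "moment": the same for the moment, N m; "finger_gap": finger opening in m; "grip_force": force on a finger pad.
Only numpy, scipy, OpenCV 4.12 (cv2) and the standard library are available. Lean on these libraries where they do the work, as an engineer would, in place of code of your own. Each camera call takes 0.05 s, during which the arm holds its last target. There are 200 camera calls.

## Working session

There is one attempt and no reset: what is moved stays moved. The work goes in short steps, Python scripts to look and compute and a tool call to move; the robot and the scene stay as the last step left them, time stands still between calls to the robot, and variables do not carry over. Pictures are saved under pics/ and viewed, at most 10 in all, crops included, and the job is handed in when it is done.

Besides the shell and the picture viewer there is one more tool, called after ">>>" as name(argument=value, ...) on one line, values as JSON. step_arm: Moves the arm, as the interface text tells. Its arguments: {"type":"object","properties":{"series":{"type":"array"},"squeeze":{"type":"number"}},"required":["series"]}

```bash
mkdir -p pics
cat > h.py <<'E'
from plant import *
import numpy as np, cv2
from scipy.spatial.transform import Rotation as Rn
def px(cam,P):
    m=camera_model(cam); c=np.array(m["R"])@np.array(P)+np.array(m["t"]); u=np.array(m["K"])@c; return u[:2]/u[2]
def ray(cam,uv):
    m=camera_model(cam); R=np.array(m["R"]); o=-R.T@np.array(m["t"]); d=R.T@np.linalg.inv(np.array(m["K"]))@[uv[0],uv[1],1]; return o,d
def onz(cam,uv,z):
    o,d=ray(cam,uv); return o+d*(z-o[2])/d[2]
def tri(obs):
    A=np.zeros((3,3));b=np.zeros(3)
    for c,uv in obs:
        o,d=ray(c,uv); d=d/np.linalg.norm(d); M=np.eye(3)-np.outer(d,d); A+=M;b+=M@o
    return np.linalg.solve(A,b)
def Rt():
    w,x,y,z=state()["orientation"]; return Rn.from_quat([x,y,z,w])
def delta(P):  # mm in tool axes from measured TCP to P
    return Rt().inv().apply(np.array(P)-state()["ee_pos"])*1000
E
python3 - <<'E'
from h import *
ims=[]
for c in("scene","top"):
    im=capture(c); cv2.imwrite(f"pics/{c}0.png",im)
    for n in("cover_bar","catch_knob","stop_button_top","printer","bottle_a","pack_a","tape_roll","dispenser"):
        for r in silhouettes(c,n)[:5]:
            if r["conf"]<.2: continue
            ys,xs=np.nonzero(r["region"]); print(c,n,round(r["conf"],2),r["extent"],np.round([xs.mean(),ys.mean()],1),np.round(onz(c,(xs.mean(),ys.mean()),.07)[:2],3))
s=state();print(s["clock"],s["ee_pos"],s["orientation"]); print(Rt().as_matrix().round(3))
E
```

```text
scene cover_bar 0.87 [209.6, 187.0, 90.3, 64.4] [257.1 213.1] [0.607 0.024]
scene cover_bar 0.2 [164.0, 170.7, 15.0, 27.1] [172.6 186. ] [ 0.751 -0.354]
scene catch_knob 0.29 [207.2, 183.7, 94.2, 65.1] [256.6 212.8] [0.607 0.022]
scene stop_button_top 0.64 [374.1, 214.8, 5.7, 9.6] [373.4 218.5] [0.317 0.319]
scene stop_button_top 0.63 [454.8, 280.4, 12.1, 11.7] [460.4 286.7] [0.389 0.695]
scene stop_button_top 0.59 [429.9, 245.4, 11.4, 7.7] [433.4 247.7] [0.298 0.547]
scene stop_button_top 0.54 [349.8, 245.1, 9.6, 6.2] [354.8 246.6] [0.482 0.381]
scene printer 0.96 [199.8, 185.4, 111.9, 85.0] [254.3 226.5] [0.662 0.083]
scene bottle_a 0.68 [279.6, 273.0, 18.5, 28.0] [289.1 287.7] [0.76  0.385]
scene bottle_a 0.55 [296.0, 194.8, 10.5, 23.1] [300.  205.9] [0.459 0.091]
scene bottle_a 0.47 [382.3, 241.6, 14.1, 27.2] [389.5 256.6] [0.437 0.484]
scene pack_a 0.55 [165.0, 165.2, 14.0, 33.0] [172.5 185.5] [ 0.749 -0.358]
scene pack_a 0.54 [216.3, 141.9, 13.1, 17.7] [221.8 149.7] [ 0.422 -0.503]
scene tape_roll 0.7 [200.9, 158.7, 15.0, 18.5] [207.6 165.5] [ 0.553 -0.412]
scene dispenser 0.64
[... 663 characters left out ...]

top bottle_a 0.32 [306.7, 191.3, 17.3, 15.8] [314.6 196.6] [ 0.562 -0.048]
top pack_a 0.81 [423.2, 220.0, 19.5, 15.8] [433.1 230.4] [ 0.414 -0.513]
top pack_a 0.66 [390.0, 145.5, 15.7, 14.2] [396.1 151.8] [ 0.737 -0.386]
top tape_roll 0.76 [411.1, 197.8, 22.9, 22.6] [422.8 209.7] [ 0.498 -0.478]
top tape_roll 0.23 [206.8, 215.7, 5.3, 9.4] [209.4 220.7] [0.476 0.373]
top dispenser 0.83 [383.3, 200.2, 17.7, 36.6] [390.5 217. ] [ 0.472 -0.347]
top dispenser 0.45 [249.3, 143.2, 75.2, 58.7] [286.7 172.6] [0.663 0.061]
0.9 [ 0.17951094 -0.57251624  0.21428319] [-7.08152171e-06  9.88482491e-01  1.51335273e-01 -1.25268564e-05]
[[ 0.954  0.299 -0.   ]
 [ 0.299 -0.954  0.   ]
 [-0.    -0.    -1.   ]]
```

View pics/scene0.png

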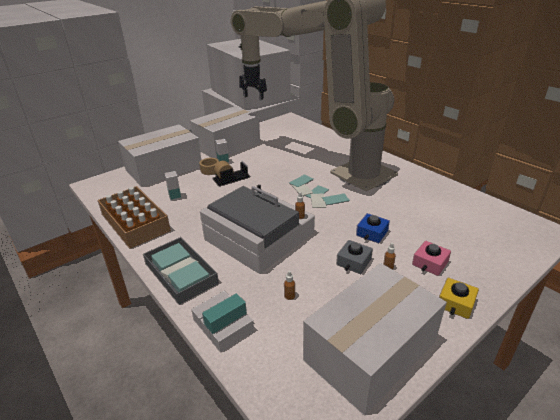

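View pics/top0.png

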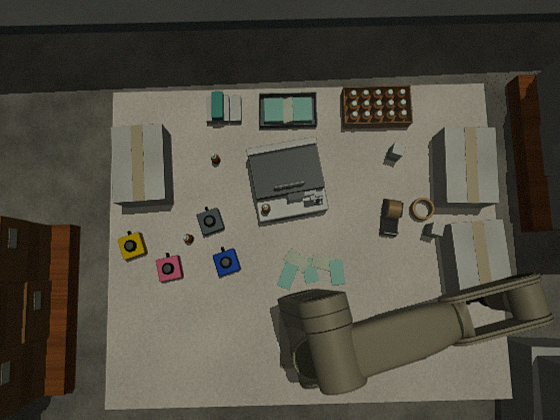

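The grey box shows at top (210,221) and scene (354,252). Its look-alikes in the top view are blue (226,262), pink (169,268) and yellow (131,245), so grey is the one meant. I'll check that in a crop together with the printer.

Run:
```python
from h import *
t=cv2.imread("pics/top0.png")[130:240,180:340]; s=cv2.imread("pics/scene0.png")[175:275,195:375]
a=cv2.resize(t,None,fx=5,fy=5,interpolation=3)[:,:800]; a=cv2.resize(t,(436,300),interpolation=3); b=cv2.resize(s,(540,300),interpolation=3)
cv2.imwrite("pics/c1.png",np.vstack([cv2.resize(a,(540,371)),cv2.resize(s,(540,229),interpolation=3)])[:600])
print(tri([("scene",(354.8,246.6)),("top",(210,220.5))]), tri([("scene",(354.8,246.6))]*1+[("top",(210,220.5))]), onz("top",(210,220.5),.07))
```

```text
[0.47603465 0.37397726 0.06251834] [0.47603465 0.37397726 0.06251834] [0.47685334 0.37092698 0.07      ]
```

View pics/c1.png

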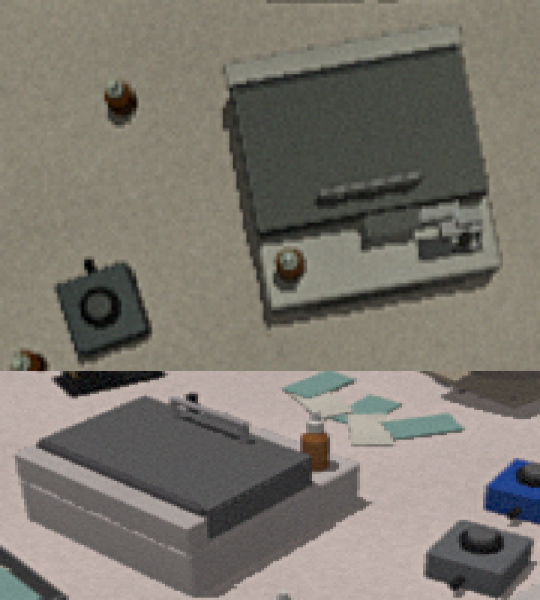

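The grey box with the black collar, at top (209,221), is the stop button. Its centre is near (0.476, 0.372). The bar shows at top (290,186) and the knob at about (318,200). Next I'll lift and move over.

>>> step_arm(series=[{"travel": [0, 0, -45], "twist": [0, 0, 0], "fingers": 40}, {"travel": [0, 0, -45], "twist": [0, 0, 0], "fingers": 40}, {"travel": [28, -35, 0], "twist": [0, 0, 0], "fingers": 40}, {"travel": [28, -35, 0], "twist": [0, 0, 0], "fingers": 40}, {"travel": [28, -35, 0], "twist": [0, 0, 0], "fingers": 40}, {"travel": [28, -35, 0], "twist": [0, 0, 0], "fingers": 40}, {"travel": [28, -35, 0], "twist": [0, 0, 0], "fingers": 40}, {"travel": [28, -35, 0], "twist": [0, 0, 0], "fingers": 40}, {"travel": [28, -35, 0], "twist": [0, 0, 0], "fingers": 40}, {"travel": [28, -35, 0], "twist": [0, 0, 0], "fingers": 40}])

```text
clock: 1.9
ee_pos: [0.3097, -0.2367, 0.3045]
orientation: [0.0, 0.989, 0.151, 0.0]
force: [1.4, 0.7, 0.2]
finger_gap: 0.0401
grip_force: 0.0
```

>>> step_arm(series=[{"travel": [28, -35, 0], "twist": [0, 0, 0], "fingers": 40}, {"travel": [28, -35, 0], "twist": [0, 0, 0], "fingers": 40}, {"travel": [28, -35, 0], "twist": [0, 0, 0], "fingers": 40}, {"travel": [28, -35, 0], "twist": [0, 0, 0], "fingers": 40}, {"travel": [28, -35, 0], "twist": [0, 0, 0], "fingers": 40}, {"travel": [28, -35, 0], "twist": [0, 0, 0], "fingers": 40}, {"travel": [0, 0, 0], "twist": [0, 0, -0.143], "fingers": 40}, {"travel": [0, 0, 0], "twist": [0, 0, -0.143], "fingers": 40}, {"travel": [0, 0, 0], "twist": [0, 0, -0.143], "fingers": 40}, {"travel": [0, 0, 0], "twist": [0, 0, -0.143], "fingers": 40}])

```text
clock: 2.9
ee_pos: [0.407, 0.0126, 0.3044]
orientation: [0.0, 0.904, 0.427, 0.0]
force: [0.3, -0.0, 0.2]
finger_gap: 0.0402
grip_force: 0.0
```

>>> step_arm(series=[{"travel": [0, 0, 0], "twist": [0, 0, -0.143], "fingers": 40}, {"travel": [0, 0, 0], "twist": [0, 0, -0.143], "fingers": 40}, {"travel": [0, 0, 0], "twist": [0, 0, -0.143], "fingers": 40}, {"travel": [0, 0, 0], "twist": [0, 0, -0.143], "fingers": 40}, {"travel": [0, 0, 0], "twist": [0, 0, -0.143], "fingers": 40}, {"travel": [0, 0, 0], "twist": [0, 0, -0.143], "fingers": 40}, {"travel": [0, 0, 0], "twist": [0, 0, 0], "fingers": 40}])

```text
clock: 3.6
ee_pos: [0.407, 0.0123, 0.3044]
orientation: [0.0, 0.646, 0.763, 0.0]
force: [-0.4, 0.4, 0.0]
finger_gap: 0.0401
grip_force: 0.0
```

Run:
```python
from h import *
s=state();print(s["clock"],s["ee_pos"],s["qpos"]); print(Rt().as_matrix().round(3))
im=capture("wrist"); cv2.imwrite("pics/w1.png",im)
for n in("cover_bar","catch_knob","stop_button_top"):
    for r in silhouettes("wrist",n)[:3]:
        ys,xs=np.nonzero(r["region"]); print(n,round(r["conf"],2),r["extent"],np.round([xs.mean(),ys.mean()],1))
m=camera_model("wrist");print(np.array(m["K"]).round(1),-np.array(m["R"]).T@m["t"])
```

```text
3.6 [0.40696844 0.01230591 0.30441961] [-9.58608575e-02 -4.24768603e-01  1.82753210e+00  5.39810382e-06
  1.73850433e+00 -2.61238942e-01]
[[-0.165  0.986  0.   ]
 [ 0.986  0.165 -0.   ]
 [-0.     0.    -1.   ]]
cover_bar 0.77 [399.6, 28.4, 159.7, 269.9] [489.7 167.4]
catch_knob 0.94 [366.1, 219.8, 56.9, 57.8] [395.4 248.7]
catch_knob 0.18 [401.9, 26.8, 157.4, 267.8] [489.8 167.5]
stop_button_top 0.28 [367.6, 217.0, 60.0, 61.1] [395.3 248.6]
[[326.2   0.  278.9]
 [  0.  326.2 211.2]
 [  0.    0.    1. ]] [0.39573949 0.08245347 0.46504671]
```

View pics/w1.png

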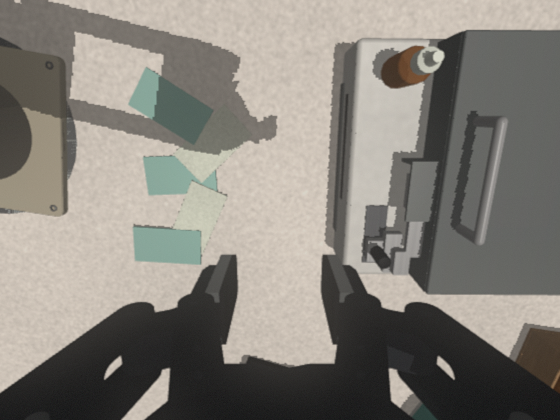

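The wrist view shows the bar from (502,122) to (481,239), the knob as a black stub from (372,246) to (386,265), and the deck's front edge at about x=350. bottle_a stands at (410,65). Now I'll turn these into positions.

Run:
```python
from h import *
a=onz("wrist",(502,121),.17);b=onz("wrist",(481,240),.17); d=a-b
print("bar",a,b,(a+b)/2,np.linalg.norm(d),"yaw",np.arctan2(-d[0],d[1]))
f1=onz("wrist",(362,40),.08);f2=onz("wrist",(346,262),.08); d=f1-f2
print("front edge",f1,f2,np.linalg.norm(d),"yaw",np.arctan2(-d[0],d[1]))
w1=onz("wrist",(465,32),.136);w2=onz("wrist",(429,291),.136);d=w1-w2
print("cover edge",w1,w2,np.linalg.norm(d),"yaw",np.arctan2(-d[0],d[1]))
yaw=.165; ax=np.array([np.cos(yaw),np.sin(yaw),0]); ay=np.array([-np.sin(yaw),np.cos(yaw),0])
o=(f1+f2)/2+ax*.165
print("o from front",o,"o from bar", )
for p,z in(((385,263),.127),((377,252),.10)):
    P=onz("wrist",p,z); print("knob",P, (P-(a+b)/2)@ax,(P-(a+b)/2)@ay)
for k in(.08,.116,.127): print(px("wrist",[*onz("wrist",(385,263),.127)[:2],k]))
B=tri([("scene",(354.8,246.6)),("top",(209.5,220.8))])
P=[*onz("top",(209.5,220.8),.072)]; print("button",P,"delta",delta(P))
```

```text
bar [0.58864665 0.1082083  0.17      ] [ 0.60739206 -0.00129842  0.17      ] [0.59801935 0.05345494 0.17      ] 0.11109955799531931 yaw 0.16953725504117698
front edge [0.4710787  0.17206373 0.08      ] [ 0.5100317 -0.0835674  0.08     ] 0.25858192399051166 yaw 0.15121649246958943
cover edge [0.55067049 0.18016522 0.136     ] [ 0.59408529 -0.07968491  0.136     ] 0.2634519534978176 yaw 0.16554719370062784
o from front [0.65331423 0.0713498  0.08      ] o from bar
knob [ 0.54001114 -0.05751848  0.127     ] -0.07544800604391083 -0.09993822972390756
knob [ 0.53832864 -0.05604669  0.1       ] -0.07686591310138341 -0.09821007939256197
[373.47218473 246.91048559]
[382.0571059 258.8925663]
[385. 263.]
button [np.float64(0.4754936500128844), np.float64(0.37260945479689467), np.float64(0.07200000000000006)] delta [344.86255527 124.8633132  232.35753671]
```

>>> step_arm(series=[{"travel": [43, 15.6, 0], "twist": [0, 0, 0], "fingers": 0}, {"travel": [43, 15.6, 0], "twist": [0, 0, 0], "fingers": 0}, {"travel": [43, 15.6, 0], "twist": [0, 0, 0], "fingers": 0}, {"travel": [43, 15.6, 0], "twist": [0, 0, 0], "fingers": 0}, {"travel": [43, 15.6, 0], "twist": [0, 0, 0], "fingers": 0}, {"travel": [43, 15.6, 0], "twist": [0, 0, 0], "fingers": 0}, {"travel": [43, 15.6, 0], "twist": [0, 0, 0], "fingers": 0}, {"travel": [43, 15.6, 0], "twist": [0, 0, 0], "fingers": 0}, {"travel": [0, 0, 0], "twist": [0, 0, 0], "fingers": 0}, {"travel": [0, 0, 0], "twist": [0, 0, 0], "fingers": 0}])

```text
clock: 4.8
ee_pos: [0.4739, 0.3726, 0.303]
orientation: [-0.0, 0.647, 0.762, -0.001]
force: [-0.4, -0.9, -0.1]
finger_gap: 0.0003
grip_force: 0.0
```

Run:
```python
from h import *
s=state();print(s["clock"],s["ee_pos"])
im=capture("wrist"); cv2.imwrite("pics/w2.png",im)
for r in silhouettes("wrist","stop_button_top")[:3]:
        ys,xs=np.nonzero(r["region"]); u=(xs.mean(),ys.mean());print(round(r["conf"],2),r["extent"],u,onz("wrist",u,.068),delta(onz("wrist",u,.072)))
```

```text
4.8 [0.47389184 0.37263183 0.30298593]
0.86 [131.4, 187.7, 25.5, 31.3] (np.float64(142.9119266055046), np.float64(200.91926605504588)) [0.31077693 0.31150661 0.068     ] [ -31.54915682 -169.35153132  232.44914788]
0.85 [270.7, 163.0, 21.9, 24.1] (np.float64(280.96281800391387), np.float64(173.21135029354207)) [0.47650261 0.37398708 0.068     ] [  3.12026233   2.5151156  232.44587203]
0.48 [123.2, 0.0, 27.9, 7.1] (np.float64(137.94285714285715), np.float64(3.7285714285714286)) [0.29607329 0.52968358 0.068     ] [ 183.96076807 -148.99240983  232.3719562 ]
```

View pics/w2.png

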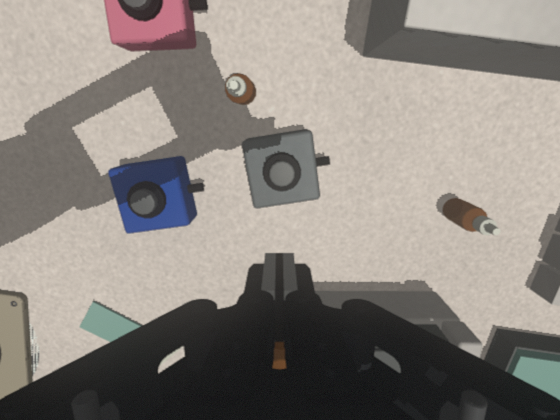

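The grey button shows at wrist (281,172), 3 mm from my estimate. I'll descend onto it.

>>> step_arm(series=[{"travel": [3, 2.5, 40], "twist": [0, 0, 0], "fingers": 0}, {"travel": [0, 0, 45], "twist": [0, 0, 0], "fingers": 0}, {"travel": [0, 0, 45], "twist": [0, 0, 0], "fingers": 0}, {"travel": [0, 0, 45], "twist": [0, 0, 0], "fingers": 0}, {"travel": [0, 0, 25], "twist": [0, 0, 0], "fingers": 0}, {"travel": [0, 0, 10], "twist": [0, 0, 0], "fingers": 0}, {"travel": [0, 0, 4], "twist": [0, 0, 0], "fingers": 0}, {"travel": [0, 0, 4], "twist": [0, 0, 0], "fingers": 0}, {"travel": [0, 0, 3], "twist": [0, 0, 0], "fingers": 0}, {"travel": [0, 0, 0], "twist": [0, 0, 0], "fingers": 0}])

```text
clock: 5.9
ee_pos: [0.477, 0.3758, 0.0845]
orientation: [0.0, 0.647, 0.762, 0.001]
force: [0.0, -0.4, 0.2]
finger_gap: 0.0001
grip_force: 0.0
```

>>> step_arm(series=[{"travel": [0, 0, 2], "twist": [0, 0, 0], "fingers": 0}, {"travel": [0, 0, 2], "twist": [0, 0, 0], "fingers": 0}, {"travel": [0, 0, 0], "twist": [0, 0, 0], "fingers": 0}])

```text
clock: 6.2
ee_pos: [0.4761, 0.3754, 0.0791]
orientation: [-0.0, 0.647, 0.762, -0.0]
force: [0.5, 1.3, -0.6]
finger_gap: -0.0003
grip_force: 0.0
```

>>> step_arm(series=[{"travel": [0, 0, 2], "twist": [0, 0, 0], "fingers": 0}, {"travel": [0, 0, 0], "twist": [0, 0, 0], "fingers": 0}])

```text
clock: 6.4
ee_pos: [0.4761, 0.3753, 0.077]
orientation: [-0.0, 0.647, 0.762, -0.0]
force: [-1.0, -0.9, -0.6]
finger_gap: -0.0003
grip_force: 0.0
```

>>> step_arm(series=[{"travel": [0, 0, 2], "twist": [0, 0, 0], "fingers": 0}, {"travel": [0, 0, 0], "twist": [0, 0, 0], "fingers": 0}])

```text
clock: 6.6
ee_pos: [0.4761, 0.3752, 0.0749]
orientation: [-0.0, 0.647, 0.762, -0.0]
force: [-0.4, -0.5, -0.3]
finger_gap: 0.0001
grip_force: 0.0
```

Run:
```python
from h import *
a=capture("wrist"); b=capture("scene")[195:295,305:415]
c=a[:300,130:430]
cv2.imwrite("pics/w3.png",np.hstack([cv2.resize(c,(400,400)),cv2.resize(b,(400,400),interpolation=3)]))
p=state()["ee_pos"].copy() if hasattr(state()["ee_pos"],"copy") else state()["ee_pos"]
t=[p[0],p[1],p[2]-.014]; print(px("scene",t),px("wrist",t)); print(state()["moment"],state()["force"])
```

```text
[354.26352415 247.10019766] [278.88085118 243.6284029 ]
[0.02587386 0.01251359 0.03238217] [ 0.34949532  0.03643521 -0.11094321]
```

View pics/w3.png

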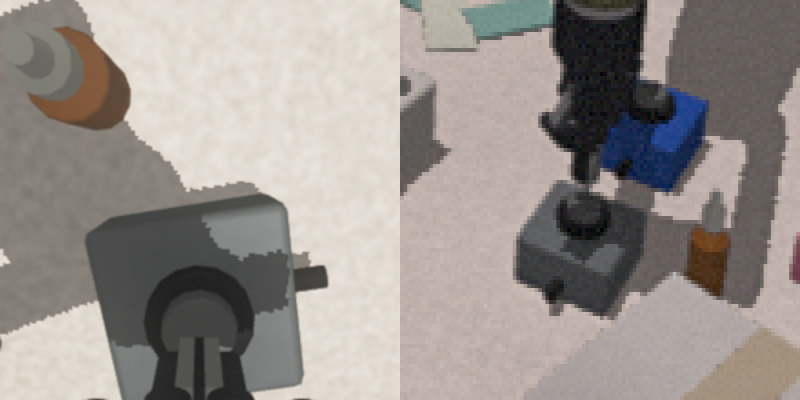

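The tips look to be just above the button: wrist crop (200,345) for the tips, (200,320) for the button centre. There is no contact force yet, so I'll continue down in small steps.

>>> step_arm(series=[{"travel": [0, 0, 3], "twist": [0, 0, 0], "fingers": 0}, {"travel": [0, 0, 0], "twist": [0, 0, 0], "fingers": 0}])

```text
clock: 6.9
ee_pos: [0.4761, 0.3752, 0.0718]
orientation: [-0.0, 0.647, 0.762, -0.0]
force: [-0.1, 0.5, -0.5]
finger_gap: 0.0001
grip_force: 0.0
```

>>> step_arm(series=[{"travel": [0, 0, 2], "twist": [0, 0, 0], "fingers": 0}, {"travel": [0, 0, 0], "twist": [0, 0, 0], "fingers": 0}])

```text
clock: 7.1
ee_pos: [0.4761, 0.3752, 0.0699]
orientation: [-0.0, 0.647, 0.762, -0.0]
force: [0.7, 0.3, -1.2]
finger_gap: 0.0005
grip_force: 0.0
```

>>> step_arm(series=[{"travel": [0, 0, 2], "twist": [0, 0, 0], "fingers": 0}, {"travel": [0, 0, 0], "twist": [0, 0, 0], "fingers": 0}])

```text
clock: 7.3
ee_pos: [0.4761, 0.3752, 0.068]
orientation: [-0.0, 0.647, 0.762, -0.0]
force: [-0.4, -0.4, -0.5]
finger_gap: -0.0004
grip_force: 0.0
```

Run:
```python
from h import *
a=capture("wrist"); b=capture("scene")[195:295,305:415]
c=a[150:350,180:380]
cv2.imwrite("pics/w4.png",np.hstack([cv2.resize(c,(400,600),interpolation=3)[:,:],cv2.resize(b,(400,600),interpolation=3)]))
p=state()["ee_pos"]
for k in(0,.014,-.014): print(px("wrist",[p[0],p[1],p[2]-k]))
for z in(.05,.06,.072): print(px("wrist",[.4765,.374,z]))
print([ (r["conf"],r["extent"]) for r in silhouettes("wrist","stop_button_top")])
```

```text
[278.90170434 253.56218309]
[278.90805901 243.64046188]
[278.89428845 265.14080865]
[278.99515551 243.09273082]
[278.99539919 249.82980248]
[278.99572768 258.91187832]
[(0.83, [249.8, 220.9, 60.3, 46.3]), (0.7, [1.4, 295.4, 5.6, 34.3])]
```

View pics/w4.png

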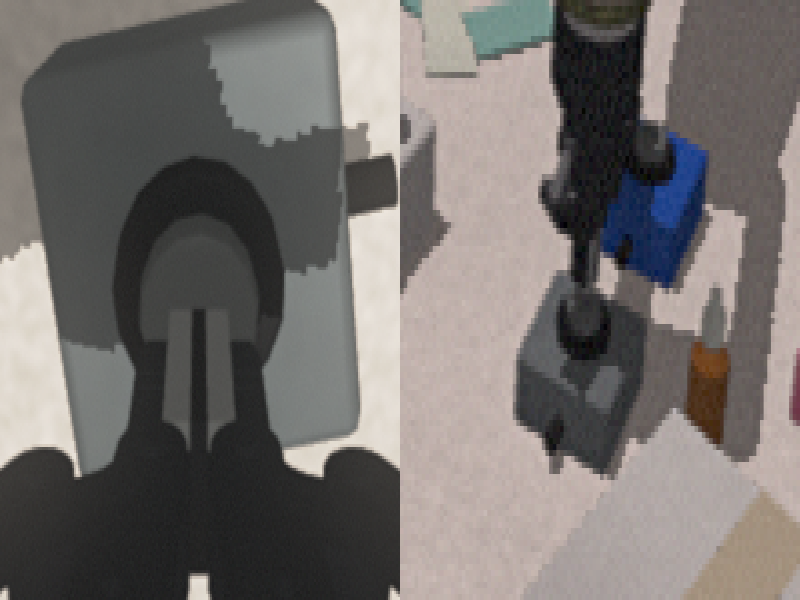

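>>> step_arm(series=[{"travel": [0, 0, 2], "twist": [0, 0, 0], "fingers": 0}, {"travel": [0, 0, 0], "twist": [0, 0, 0], "fingers": 0}])

```text
clock: 7.65
ee_pos: [0.4761, 0.3753, 0.066]
orientation: [-0.0, 0.647, 0.762, -0.0]
force: [0.2, -0.9, 1.0]
finger_gap: 0.0
grip_force: 0.0
```

>>> step_arm(series=[{"travel": [0, 0, 2], "twist": [0, 0, 0], "fingers": 0}, {"travel": [0, 0, 0], "twist": [0, 0, 0], "fingers": 0}])

```text
clock: 7.85
ee_pos: [0.4761, 0.3752, 0.0639]
orientation: [-0.0, 0.647, 0.762, -0.0]
force: [-0.1, -0.1, 0.2]
finger_gap: -0.0
grip_force: 0.0
```

Run:
```python
from h import *
s=state();R=Rt().as_matrix(); p=np.array(s["ee_pos"])
for x in(0,.011):
  for k in(.014,0,-.01,-.02): 
    q=p+R@[x,0,k]; print(x,k,px("wrist",q)[1],px("scene",q))
print(s["force"],s["ee_pos"],s["tau"])
```

```text
0 0.014 243.65534827296068 [354.00116755 249.76438886]
0 0 253.57551224703653 [354.32795847 246.41447064]
0 -0.01 261.6518950692304 [354.5636894  243.99800401]
0 -0.02 270.7273226164409 [354.80137144 241.56153661]
0.011 0.014 225.55778333529042 [356.89051702 251.17637402]
0.011 0 234.238566466181 [357.23550745 247.81903167]
0.011 -0.01 241.32263550427052 [357.48437801 245.3970989 ]
0.011 -0.02 249.30096345884527 [357.73531809 242.95502613]
[-0.13654425 -0.05972902  0.1784808 ] [0.47608231 0.37523236 0.06391136] [-1.14312579e-02 -6.03027177e+01 -4.65854430e+01  9.63727189e-05
 -8.86697369e-02  3.04446542e-05]
```

>>> step_arm(series=[{"travel": [0, 0, 2], "twist": [0, 0, 0], "fingers": 0}, {"travel": [0, 0, 2], "twist": [0, 0, 0], "fingers": 0}, {"travel": [0, 0, 0], "twist": [0, 0, 0], "fingers": 0}])

```text
clock: 8.15
ee_pos: [0.476, 0.3752, 0.0598]
orientation: [-0.0, 0.647, 0.762, -0.0]
force: [0.4, -0.3, 0.1]
finger_gap: 0.0001
grip_force: 0.0
```

>>> step_arm(series=[{"travel": [0, 0, 2], "twist": [0, 0, 0], "fingers": 0}, {"travel": [0, 0, 0], "twist": [0, 0, 0], "fingers": 0}])

```text
clock: 8.35
ee_pos: [0.4761, 0.3753, 0.058]
orientation: [-0.0, 0.647, 0.762, -0.0]
force: [0.1, 0.7, -0.5]
finger_gap: 0.0001
grip_force: 0.0
```

>>> step_arm(series=[{"travel": [0, 0, 2], "twist": [0, 0, 0], "fingers": 0}, {"travel": [0, 0, 0], "twist": [0, 0, 0], "fingers": 0}])

```text
clock: 8.55
ee_pos: [0.4761, 0.3752, 0.056]
orientation: [-0.0, 0.647, 0.762, -0.0]
force: [0.4, 1.1, -0.1]
finger_gap: -0.0002
grip_force: 0.0
```

>>> step_arm(series=[{"travel": [0, 0, 2], "twist": [0, 0, 0], "fingers": 0}, {"travel": [0, 0, 0], "twist": [0, 0, 0], "fingers": 0}])

```text
clock: 8.75
ee_pos: [0.4764, 0.3754, 0.0543]
orientation: [0.0, 0.647, 0.762, 0.0]
force: [-0.3, -0.8, 1.3]
finger_gap: -0.0001
grip_force: 0.9
```

>>> step_arm(series=[{"travel": [0, 0, 2], "twist": [0, 0, 0], "fingers": 0}, {"travel": [0, 0, 0], "twist": [0, 0, 0], "fingers": 0}])

```text
clock: 8.95
ee_pos: [0.4765, 0.3755, 0.0524]
orientation: [0.0, 0.647, 0.762, 0.0]
force: [-0.4, -0.1, 2.8]
finger_gap: -0.0002
grip_force: 1.4
```

>>> step_arm(series=[{"travel": [0, 0, 2], "twist": [0, 0, 0], "fingers": 0}, {"travel": [0, 0, 0], "twist": [0, 0, 0], "fingers": 0}])

```text
clock: 9.15
ee_pos: [0.4765, 0.3755, 0.0504]
orientation: [0.0, 0.647, 0.762, 0.0]
force: [0.4, -0.5, 3.5]
finger_gap: -0.0
grip_force: 2.0
```

>>> step_arm(series=[{"travel": [0, 0, 2], "twist": [0, 0, 0], "fingers": 0}, {"travel": [0, 0, 0], "twist": [0, 0, 0], "fingers": 0}])

```text
clock: 9.35
ee_pos: [0.4765, 0.3756, 0.049]
orientation: [0.0, 0.647, 0.762, 0.0]
force: [-1.1, -1.7, 8.3]
finger_gap: -0.0002
grip_force: 4.0
```

>>> step_arm(series=[{"travel": [0, 0, 2], "twist": [0, 0, 0], "fingers": 0}, {"travel": [0, 0, 0], "twist": [0, 0, 0], "fingers": 0}])

```text
clock: 9.55
ee_pos: [0.4767, 0.3756, 0.0488]
orientation: [0.0, 0.647, 0.762, 0.0]
force: [-7.4, -5.8, 21.5]
finger_gap: 0.0
grip_force: 10.8
```

The button bottomed at a TCP reading of 0.0488 with 21 N. Contact came at about 0.055, so the fingertips sit about 17 mm above the reported TCP instead of 14 mm below it. I'll allow for those 31 mm from here on. Now I'll release the button and move to above the bar.

>>> step_arm(series=[{"travel": [0, 0, -10], "twist": [0, 0, 0], "fingers": 0}, {"travel": [0, 0, -20], "twist": [0, 0, 0], "fingers": 0}, {"travel": [0, 0, -40], "twist": [0, 0, 0], "fingers": 0}, {"travel": [0, 0, -45], "twist": [0, 0, 0], "fingers": 0}, {"travel": [0, 0, -45], "twist": [0, 0, 0], "fingers": 20}, {"travel": [0, 0, -45], "twist": [0, 0, 0], "fingers": 40}, {"travel": [0, 0, -40], "twist": [0, 0, 0], "fingers": 40}, {"travel": [-42, 8, 0], "twist": [0, 0, 0], "fingers": 40}, {"travel": [-42, 8, 0], "twist": [0, 0, 0], "fingers": 40}, {"travel": [-42, 8, 0], "twist": [0, 0, 0], "fingers": 40}])

```text
clock: 10.55
ee_pos: [0.5205, 0.2539, 0.2911]
orientation: [0.0, 0.647, 0.763, -0.0]
force: [0.5, 0.1, 0.2]
finger_gap: 0.0402
grip_force: 0.0
```

>>> step_arm(series=[{"travel": [-42, 8, 0], "twist": [0, 0, 0], "fingers": 40}, {"travel": [-42, 8, 0], "twist": [0, 0, 0], "fingers": 40}, {"travel": [-42, 8, 0], "twist": [0, 0, 0], "fingers": 40}, {"travel": [-42, 8, 0], "twist": [0, 0, 0], "fingers": 40}, {"travel": [-42, 8, 0], "twist": [0, 0, 0], "fingers": 40}, {"travel": [0, 0, 0], "twist": [0, 0, 0], "fingers": 40}, {"travel": [0, 0, 0], "twist": [0, 0, 0], "fingers": 40}])

```text
clock: 11.25
ee_pos: [0.5938, 0.0533, 0.2904]
orientation: [-0.001, 0.648, 0.762, -0.0]
force: [-0.7, 0.9, -1.0]
finger_gap: 0.0399
grip_force: 0.0
```

Run:
```python
from h import *
s=state();print(s["clock"],s["ee_pos"],s["finger_gap"],s["qpos"])
im=capture("wrist"); cv2.imwrite("pics/w5.png",im)
print(px("wrist",[.598,.0535,.17]),px("wrist",[.5886,.1082,.17]),delta([.598,.0535,.134]))
```

```text
11.25 [0.59378601 0.0533275  0.29041298] 0.0399065314742595 [ 3.34450043e-03  1.02848756e-01  1.38050772e+00  3.71532379e-04
  1.65980441e+00 -1.57279146e-01]
[283.73137873 200.11588631] [283.44329274 136.28044488] [ -1.73065733   4.34326315 156.6356641 ]
```

View pics/w5.png

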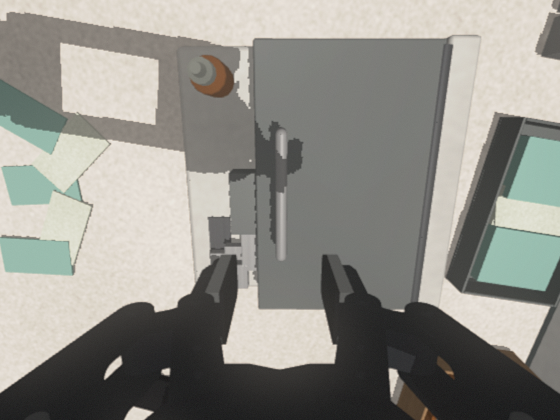

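The bar shows at (281,131)–(281,260), centred at (281,196), with yaw aligned. The correction is about +2 mm in x and +2 mm in y. Descending.

>>> step_arm(series=[{"travel": [2, 2, 40], "twist": [0, 0, 0], "fingers": 40}, {"travel": [0, 0, 40], "twist": [0, 0, 0], "fingers": 40}, {"travel": [0, 0, 35], "twist": [0, 0, 0], "fingers": 40}, {"travel": [0, 0, 15], "twist": [0, 0, 0], "fingers": 40}, {"travel": [0, 0, 10], "twist": [0, 0, 0], "fingers": 40}, {"travel": [0, 0, 8], "twist": [0, 0, 0], "fingers": 40}, {"travel": [0, 0, 8], "twist": [0, 0, 0], "fingers": 40}, {"travel": [0, 0, 0], "twist": [0, 0, 0], "fingers": 40}])

```text
clock: 12.1
ee_pos: [0.5958, 0.0566, 0.1354]
orientation: [0.0, 0.647, 0.762, 0.0]
force: [0.0, -0.6, 0.8]
finger_gap: 0.0398
grip_force: 0.0
```

>>> step_arm(series=[{"travel": [0, 0, 0], "twist": [0, 0, 0], "fingers": 5}, {"travel": [0, 0, 0], "twist": [0, 0, 0], "fingers": 5}, {"travel": [0, 0, 0], "twist": [0, 0, 0], "fingers": 5}, {"travel": [0, 0, 0], "twist": [0, 0, 0], "fingers": 5}, {"travel": [0, 0, 0], "twist": [0, 0, 0], "fingers": 5}], squeeze=30)

```text
clock: 12.6
ee_pos: [0.5949, 0.0562, 0.1363]
orientation: [-0.0, 0.647, 0.762, -0.001]
force: [-8.3, -2.3, 5.3]
finger_gap: 0.0086
grip_force: 29.8
```

>>> step_arm(series=[{"travel": [0, 0, -1.5], "twist": [0, 0, 0], "fingers": 5}, {"travel": [0, 0, -1], "twist": [0, 0, 0], "fingers": 5}, {"travel": [0, 0, 0], "twist": [0, 0, 0], "fingers": 5}, {"travel": [0, 0, 0], "twist": [0, 0, 0], "fingers": 5}])

```text
clock: 13.0
ee_pos: [0.5951, 0.0563, 0.1374]
orientation: [-0.0, 0.647, 0.762, -0.001]
force: [-3.6, -2.2, -2.5]
finger_gap: 0.0088
grip_force: 29.3
```

>>> step_arm(series=[{"travel": [0, 0, -1.2], "twist": [0, 0, 0], "fingers": 5}, {"travel": [0, 0, 0], "twist": [0, 0, 0], "fingers": 5}])

```text
clock: 13.2
ee_pos: [0.5955, 0.0563, 0.1389]
orientation: [-0.0, 0.647, 0.762, -0.0]
force: [-2.6, -3.2, -4.0]
finger_gap: 0.0088
grip_force: 29.2
```

>>> step_arm(series=[{"travel": [0, 0, -1], "twist": [0, 0, 0], "fingers": 5}, {"travel": [0, 0, 0], "twist": [0, 0, 0], "fingers": 5}])

```text
clock: 13.4
ee_pos: [0.5959, 0.0564, 0.1402]
orientation: [0.0, 0.647, 0.762, 0.0]
force: [-0.1, -3.0, -4.8]
finger_gap: 0.0088
grip_force: 29.2
```

>>> step_arm(series=[{"travel": [0, 0, -1], "twist": [0, 0, 0], "fingers": 5}, {"travel": [0, 0, 0], "twist": [0, 0, 0], "fingers": 5}])

```text
clock: 13.6
ee_pos: [0.5963, 0.0565, 0.1413]
orientation: [0.001, 0.647, 0.762, 0.0]
force: [3.1, -2.2, -5.3]
finger_gap: 0.0091
grip_force: 29.2
```

>>> step_arm(series=[{"travel": [0, 0, -1], "twist": [0, 0, 0], "fingers": 5}, {"travel": [0, 0, 0], "twist": [0, 0, 0], "fingers": 5}])

```text
clock: 13.8
ee_pos: [0.5966, 0.0565, 0.1425]
orientation: [0.001, 0.647, 0.762, 0.001]
force: [5.5, -2.5, -7.3]
finger_gap: 0.0087
grip_force: 29.2
```

>>> step_arm(series=[{"travel": [0, 0.8, -1], "twist": [0, 0, 0], "fingers": 5}, {"travel": [0, 0, 0], "twist": [0, 0, 0], "fingers": 5}])

```text
clock: 14.0
ee_pos: [0.5968, 0.0566, 0.1432]
orientation: [0.0, 0.647, 0.762, 0.0]
force: [4.0, -2.5, -7.2]
finger_gap: 0.0085
grip_force: 29.3
```

>>> step_arm(series=[{"travel": [0, 0.8, -1], "twist": [0, 0, 0], "fingers": 5}, {"travel": [0, 0, 0], "twist": [0, 0, 0], "fingers": 5}])

```text
clock: 14.2
ee_pos: [0.597, 0.0566, 0.144]
orientation: [-0.0, 0.647, 0.762, -0.0]
force: [1.6, -3.9, -5.6]
finger_gap: 0.0089
grip_force: 29.4
```

Run:
```python
from h import *
im=capture("wrist"); cv2.imwrite("pics/w6.png",im)
s=state(); print(s["force"],s["moment"])
for c,n in(("wrist","cover_bar"),("wrist","catch_knob")):
    for r in silhouettes(c,n)[:2]: print(n,r["conf"],r["extent"])
```

```text
[ 1.40411197 -3.80166347 -5.60770297] [-0.65246391 -0.08175424 -0.0698729 ]
cover_bar 0.9 [177.5, 0.0, 381.3, 374.7]
catch_knob 0.44 [167.4, 345.5, 3.0, 14.7]
```

>>> step_arm(series=[{"travel": [0, 0.5, -2], "twist": [0, 0, 0], "fingers": 5}, {"travel": [0, 0, 0], "twist": [0, 0, 0], "fingers": 5}])

```text
clock: 14.55
ee_pos: [0.5978, 0.0568, 0.1464]
orientation: [0.0, 0.647, 0.762, 0.0]
force: [1.0, -4.3, -5.2]
finger_gap: 0.0087
grip_force: 29.4
```

>>> step_arm(series=[{"travel": [0, 0.5, -2], "twist": [0, 0, 0], "fingers": 5}, {"travel": [0, 0, 0], "twist": [0, 0, 0], "fingers": 5}])

```text
clock: 14.75
ee_pos: [0.5985, 0.0569, 0.1484]
orientation: [0.0, 0.647, 0.762, 0.0]
force: [2.5, -4.3, -6.3]
finger_gap: 0.009
grip_force: 29.3
```

>>> step_arm(series=[{"travel": [0, 0.5, -2], "twist": [0, 0, 0], "fingers": 5}, {"travel": [0, 0, 0], "twist": [0, 0, 0], "fingers": 5}])

```text
clock: 14.95
ee_pos: [0.5992, 0.057, 0.1503]
orientation: [0.0, 0.647, 0.762, 0.0]
force: [4.0, -4.0, -7.3]
finger_gap: 0.0091
grip_force: 29.3
```

Run:
```python
from h import *
a=capture("wrist"); b=capture("scene")[170:270,190:320]; b0=cv2.imread("pics/scene0.png")[170:270,190:320]
cv2.imwrite("pics/w7.png",np.hstack([cv2.resize(a,(480,360)),np.vstack([cv2.resize(x,(312,240),interpolation=3) for x in(b0,b)])[:360*2][60:420]]))
```

```text
(no output)
```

View pics/w7.png

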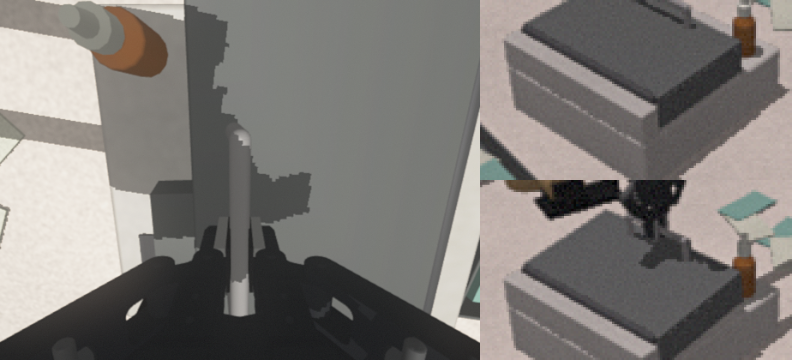

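The wrist view shows the bar gripped at (238,230). In the scene crop the cover's front corner has risen clear of the deck beside bottle_a. The bar is about 14 mm up at only about 6 N, well past the 4 mm a closed catch allows, so the catch does not hold the cover. I'll raise it along its arc.

>>> step_arm(series=[{"travel": [0, 3, -6], "twist": [0, 0, 0], "fingers": 5}, {"travel": [0, 2.9, -6], "twist": [0, 0, 0], "fingers": 5}, {"travel": [0, 3.1, -5.8], "twist": [0, 0, 0], "fingers": 5}, {"travel": [0, 3.2, -5.8], "twist": [0, 0, 0], "fingers": 5}, {"travel": [0, 3.6, -5.5], "twist": [0, 0, 0], "fingers": 5}, {"travel": [0, 3.6, -5.4], "twist": [0, 0, 0], "fingers": 5}, {"travel": [0, 4.1, -5.2], "twist": [0, 0, 0], "fingers": 5}, {"travel": [0, 4.1, -5.1], "twist": [0, 0, 0], "fingers": 5}, {"travel": [0, 0, 0], "twist": [0, 0, 0], "fingers": 5}])

```text
clock: 15.95
ee_pos: [0.6254, 0.0612, 0.1964]
orientation: [-0.0, 0.647, 0.762, -0.001]
force: [-9.0, -6.5, 1.5]
finger_gap: 0.0086
grip_force: 29.9
```

>>> step_arm(series=[{"travel": [0, 3.7, -4.9], "twist": [0, 0, 0], "fingers": 5}, {"travel": [0, 4, -4.7], "twist": [0, 0, 0], "fingers": 5}, {"travel": [0, 4.7, -4.4], "twist": [0, 0, 0], "fingers": 5}, {"travel": [0, 4.8, -4.3], "twist": [0, 0, 0], "fingers": 5}, {"travel": [0, 5.1, -4], "twist": [0, 0, 0], "fingers": 5}, {"travel": [0, 5.2, -3.8], "twist": [0, 0, 0], "fingers": 5}, {"travel": [0, 0, 0], "twist": [0, 0, 0], "fingers": 5}])

```text
clock: 16.65
ee_pos: [0.6532, 0.0657, 0.223]
orientation: [0.0, 0.647, 0.762, 0.0]
force: [-6.7, -5.5, 3.1]
finger_gap: 0.0087
grip_force: 30.4
```

>>> step_arm(series=[{"travel": [0, 5.2, -3.5], "twist": [0, 0, 0], "fingers": 5}, {"travel": [0, 5.6, -3.3], "twist": [0, 0, 0], "fingers": 5}, {"travel": [0, 5.8, -3], "twist": [0, 0, 0], "fingers": 5}, {"travel": [0, 5.9, -2.7], "twist": [0, 0, 0], "fingers": 5}, {"travel": [0, 5.5, -2], "twist": [0, 0, 0], "fingers": 5}, {"travel": [0, 0, 0], "twist": [0, 0, 0], "fingers": 5}, {"travel": [0, 0, 0], "twist": [0, 0, 0], "fingers": 5}, {"travel": [0, 0, 0], "twist": [0, 0, 0], "fingers": 5}], squeeze=40)

```text
clock: 17.45
ee_pos: [0.6812, 0.0703, 0.2391]
orientation: [0.001, 0.647, 0.762, 0.001]
force: [-5.4, -5.5, 8.1]
finger_gap: 0.0082
grip_force: 40.5
```

Run:
```python
from h import *
s=state(); print(s["ee_pos"],s["force"],s["grip_force"],np.abs(s["dq"]).max())
p=np.array(s["ee_pos"])-[.5949,.0562,.1363]; b=p[0]*.986+p[1]*.165
print("back",b,"up",p[2],"angle",np.degrees(np.arctan2(.04+p[2],.145-b)-np.arctan2(.04,.145)))
b=capture("scene")[150:270,180:330]; a=capture("wrist")
cv2.imwrite("pics/w8.png",np.hstack([cv2.resize(a,(400,300)),cv2.resize(b,(375,300),interpolation=3)]))
```

```text
[0.68123469 0.07030004 0.23905914] [-5.37116473 -5.5250891   8.09654431] 40.51634073257446 0.0025059001215252067
back 0.08745251359649374 up 0.1027591424986476 angle 52.62303447489324
```

View pics/w8.png

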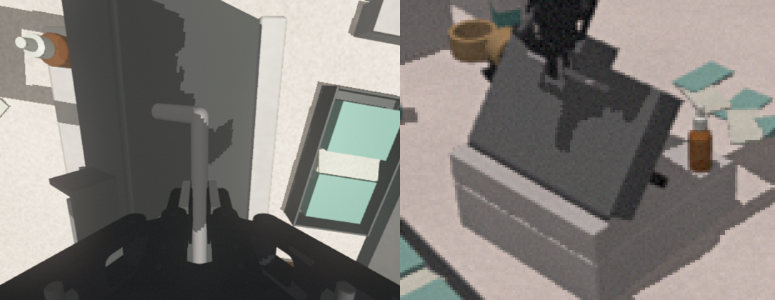

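The cover stands at about 53°, with the bar gripped at 40 N (wrist crop (200,170)). bottle_a is upright at (700,145) and the arm is still. Handing in.

```bash
python3 -c "
from plant import *
print(close_job())"
```

```text
the job is handed in; nothing more can be done
None
```

I handed the job in with the cover held at about 53° by its bar, after pushing and releasing the stop button and tugging the cover; the catch turned out not to hold it, so I left it alone, and the hand-in returned no verdict.

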